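# Column the sample boxes, then hold the incubator's sprung hatch

### The arm

A 6-joint arm with a two-finger parallel gripper is mounted at the origin on the work surface. World frame = base frame: x ahead of the robot, y to its left, z up, the work surface at z = 0. Lengths are in mm, angles in rad, forces in N, time in s.
With the tool pointing down it reaches from about 275 to 750 mm from the base axis. Payload 10.2 kg.
Tool frame: the origin (TCP) lies midway between the tips of the shut fingers; the grasp point (between the pads) lies 19 mm behind it; z points along the fingers, y is the line along which they close (so a half turn about z gives the same grasp; the last joint's range is limited). The gripper opens to 85 mm and grips with 20 to 120 N. Pads are 22 mm wide; open, the fingers measure 114 mm over their backs; the gripper's body (76 mm by 85 mm) begins 54 mm behind the grasp point. The pads swing forward as they close: fully open they stand 13 mm farther back than shut.
Start: joints at [1.006, 0.313, 1.498, -0, 1.331, -0.223], TCP at [175.984, 494.632, 231.294] pointing down, gripper open.
Joint ranges: [-2.94, 2.94], [-0.97, 2.17], [0.19, 2.56], [-1.23, 4.37], [0.02, 3.11], [-2.88, 2.88]. Speed limits (rad/s): [2.39, 2.39, 3.01, 3.14, 3.14, 3.14].

### API

Orientations are given as a 3x3 rotation matrix whose columns are the frame's x, y, z axes.
In Python, from cell import robot, gripper_to, kin, cams, sensors gives the robot as it stands. The module is installed in compiled form; this text tells all that it offers. Calls block until the motion is done:
- robot.reach(position, orientation): joint-space move of the TCP to a pose.
- robot.servo_line(position, rotation=None, speed=150): straight line of the TCP; rotation=None keeps the orientation; speed is the mean speed in mm/s.
- robot.move_j(angles): joint-space move.
- gripper_to(opening, newtons=None): finger opening in mm; newtons is the grip in N (None keeps the last); returns when the fingers have stopped.
- robot.hold(seconds).
- kin.inverse_kinematics(position, orientation): joint angles nearest the present ones, or None.
- cams.grab_frame(name): name is "scene" or "top"; returns a dict with "pixels" (480x640x3 uint8, red, green, blue), "fx", "fy", "cx", "cy" (pixels), "origin" and "rotation" of the camera in the world. Camera axes: x right, y up, looking along -z (the intrinsics and any distortion apply to the point x, -y, -z); pixel columns grow to the right and rows downward; lengths in mm; the calibration is good to about 2 mm. A picture is of the moment at which its call begins. There is no depth.
A pose or a line that the arm cannot do raises robot.PlanningError and nothing moves.
- robot.sign_off(): hands the job in; it is judged then, once.
Readings, each from a call of its own:
- sensors.current_t(): time.
- sensors.current_joint_pos(): joint angles.
- sensors.current_joint_vel(): joint speeds.
- sensors.current_joint_efforts(): joint torques, N m.
- sensors.current_position(): TCP position.
- sensors.current_eef_rot(): TCP orientation.
- sensors.current_force(): force on the tool from outside, world axes, zero at the start.
- sensors.current_torque(): the same for the moment, N m.
- sensors.current_grip_width(): finger opening in mm.
- sensors.current_gripper_force(): force on a finger pad.
Only numpy, scipy, OpenCV 4.12 (cv2) and the standard library are available. Lean on these libraries where they do the work, as an engineer would, in place of code of your own. Each camera call takes 0.05 s, during which the arm holds its last target. There are 200 camera calls.

### The job

Stack the two white sample boxes that stand on the open bench squarely onto the one on the steel loading plate, the tall box first and the flat one on top, and let go of them; leave the bottom box where it stands. Then lift the bench incubator's sprung hatch by its bar handle about 8 degrees past its balance point (which lies 40 degrees open), never letting it fly wide open, and bring it back to about 8 degrees below that point, so that it would drop shut if let go. Finish there, still holding the hatch up and still, for a colleague to load the column; disturb nothing else on the bench.

Things in the scene. Friction and masses are not known exactly. Their poses are not given: they have to be found in the camera images.
- box_base: closed white plastic sample box with a grey seam and clasps, 86 mm long (its x) by 56 mm wide (its y), rigid, lid shut; 34 mm tall, about 0.22 kg, the bottom of the column, already standing on the loading plate with its top about 40 mm above the bench. Origin: centre of its underside, z up
- box_tall: closed white plastic sample box with a grey seam and clasps, 86 mm long (its x) by 56 mm wide (its y), rigid, lid shut; 44 mm tall (the tall one), 0.11 to 0.22 kg, on the open bench at the right; it goes onto the bottom box, either way round. Origin: centre of its underside, z up. Gripped across its 56 mm width from above
- box_flat: closed white plastic sample box with a grey seam and clasps, 86 mm long (its x) by 56 mm wide (its y), rigid, lid shut; 26 mm tall (the flat one), 0.07 to 0.14 kg, on the open bench at the right; it goes on top of the tall box, either way round. Origin: centre of its underside, z up. Gripped across its 56 mm width from above
- pad: brushed steel loading plate 120 x 90 x 6 mm, fixed to the bench. Origin: centre of its underside
- incubator: white bench incubator, an open-topped box 220 mm (its x) x 260 mm (its y) x 140 mm tall, fixed to the bench, closed by a white hatch on top. Origin: centre of its underside; its x axis points from the hinge side (towards the robot) to the teal control panel on the far side, z up
- hatch (a joint): hatch angle (rad): 0 shut, grows as the far edge rises and swings up towards the robot, stop at 1.35. Weighs 1.4 kg, mostly carried by a lifting spring, next to no hinge friction: balances at 0.70 (40 degrees), falls shut below, swings open by itself above. Lifting from shut takes 2 N at the handle, less nearer the balance; 0.14 rad either side of it the pull is 0.7 N
- hatch_handle (a point): middle of the steel bar handle on the hatch's top: round, 12 mm thick, 100 mm long, parallel to the hinge, its centre line 35 mm off the hatch's top face, 30 mm in from its far edge; from the hinge it lies 190 mm along the hatch (x) and 53 mm off it (z), so 194 mm above the bench when shut. Axes: x away from the hinge, y along the bar, z out of the hatch's top face
- hatch_hinge (a point): middle of the hinge line, 141 mm above the bench at the incubator's rim nearest the robot, along the incubator's y. Axes as the hatch's own (turn with it); opening is a turn about minus y. The hatch is a slab 220 x 260 x 18 mm lying from here along x
- tube_rack: yellow and clear tube rack, 50 x 100 x 60 mm with its white tubes, on the bench beyond the plate: a bystander. Origin: centre of its underside
- reagent_jar: small white-capped jar, 36 mm across, 50 mm tall: a bystander. Origin: centre of its underside
- wash_bottle: white wash bottle with red cap and spout, 64 mm across, 175 mm tall, left of the incubator: a bystander. Origin: centre of its underside
- pipette: white pipette with a blue end, 240 mm long, lying at the right edge of the work area: a bystander. Origin: on its underside, about its middle
- spatula: spatula with an orange handle, 160 mm long, lying near right of the robot: a bystander. Origin: on its underside, about its middle
- kit_carton: brown cardboard carton 120 x 100 x 60 mm at the right: a bystander, not one of the sample boxes. Origin: centre of its underside
Not all that is in view belongs to the job. What is shaped like the box_tall but green or purple is not meant.

How it is judged (in metres and radians):
On the way, in this order (a step that is already met when the one before it is completed fails the run):
1. the tall box stands squarely on the bottom box, let go (horizontal distance between box_tall and box_base below 0.008 m and angle between the x axis of box_tall and the x axis of box_base, either way round below 0.12 rad and z of box_tall in the frame of box_base between 0.031 and 0.037 m and angle between box_tall's own z axis and vertical below 0.06 rad and contact force between each of the arm, the fingers and box_tall below 0.1 N and linear speed of box_tall below 0.02 m/s and distance of box_base from where it was at the start of the episode below 0.02 m), for 0.2 s.
2. the flat box stands squarely on the tall box, let go (all of step 1 and horizontal distance between box_flat and box_tall below 0.008 m and angle between the x axis of box_flat and the x axis of box_tall, either way round below 0.12 rad and z of box_flat in the frame of box_tall between 0.041 and 0.047 m and angle between box_flat's own z axis and vertical below 0.06 rad and contact force between each of the arm, the fingers and box_flat below 0.1 N and linear speed of box_flat below 0.02 m/s), for 0.2 s.
3. the hatch has been raised past its balance point (value of joint hatch above 0.75 rad), for 0.1 s.
At the end, for the whole second after the job is handed in: Each box centred on the one below within 8 mm and in line within 0.12 rad, flat, still and untouched, the bottom box within 20 mm of its start. The hatch is held at 0.45 to 0.66 rad, still within 0.05 rad/s, touched by the robot with at least 0.3 N and by no box (all of step 2 and value of joint hatch between 0.45 and 0.66 rad and velocity of joint hatch between -0.05 and 0.05 rad/s and contact force between any of the fingers, the arm and hatch above 0.3 N and contact force between each of box_base, box_tall, box_flat and hatch below 0.1 N); the arm keeps its last pose, push and grip.
It fails at once if the hatch flies wide open (past 1.1 rad) (value of joint hatch above 1.1 rad).
It fails at once if something else on the bench is disturbed (moved more than 20 mm) (distance of any of tube_rack, reagent_jar, wash_bottle, pipette, spatula, kit_carton from where it was at the start of the episode above 0.02 m).
It also fails if it takes over 69 s, if anything falls off the work surface, if the arm or the gripper's body presses on something with over 40 N, if the wrist force passes 120 N, or if a joint passes its speed limit or range.

## Working session

There is one attempt and no reset: what is moved stays moved. The work goes in short steps, each a Python script; the robot and the scene stay as the last script left them, time stands still between calls to the robot, and variables do not carry over. Pictures are saved under pics/ and viewed, at most 10 in all, crops included, and the job is handed in when it is done.

```bash
mkdir -p pics; python3 - <<'E'
from cell import robot, cams, sensors
import cv2
for n in ("scene","top"):
    f=cams.grab_frame(n)
    cv2.imwrite(f"pics/{n}0.png",cv2.cvtColor(f["pixels"],cv2.COLOR_RGB2BGR))
    print(n,{k:(v if not hasattr(v,'tolist') else v.tolist()) for k,v in f.items() if k!="pixels"})
print(sensors.current_t())
E
```

```text
scene {'fx': 449.5847161217912, 'fy': 449.5847161217912, 'cx': 321.1141169299624, 'cy': 233.84354899412244, 'origin': [1431.548490871627, -311.1326395398844, 791.4967971374455], 'rotation': [[0.26489747712500405, -0.5774253610912586, 0.7722753906356445], [0.9641901221706944, 0.14788630318156912, -0.22015233280560548], [0.012912587706152138, 0.8029381007897922, 0.5959225380691792]]}
top {'fx': 448.6570566247536, 'fy': 448.6570566247536, 'cx': 315.2301496586535, 'cy': 241.5097900466051, 'origin': [381.0076193597348, -60.49328042267996, 1376.8411885243274], 'rotation': [[-0.02342853843604103, 0.9919270870645533, -0.12462647204499087], [-0.99965332829359, -0.02474214010875829, -0.009002762597467283], [-0.012013609711436845, 0.1243723460037179, 0.9921628861891743]]}
0.1
```

View pics/scene0.png

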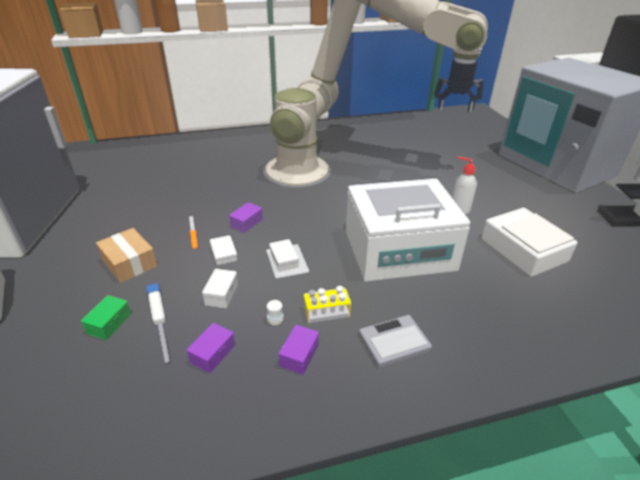

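View pics/top0.png

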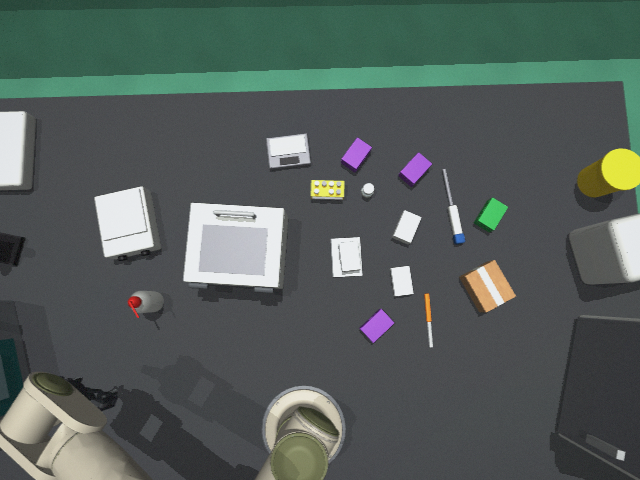

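The scene view shows three white boxes: (221,288), (223,249), and (285,254) on the plate. In the top view they are at (407,227), (402,281) and (348,257) on the plate. The one at scene (221,288) / top (407,227) looks taller, so it should be the tall box, and (223,249) / (402,281) the flat one. The green and purple boxes are decoys. I'll confirm in an enlarged crop that also shows the handle.

```bash
python3 - <<'E'
import cv2,numpy as np
t=cv2.imread("pics/top0.png");s=cv2.imread("pics/scene0.png")
a=cv2.resize(t[200:310,320:430],(400,400),interpolation=cv2.INTER_CUBIC)
b=cv2.resize(s[220:320,195:315],(400,333),interpolation=cv2.INTER_CUBIC)
b=cv2.copyMakeBorder(b,0,67,0,0,cv2.BORDER_CONSTANT)
c=cv2.resize(t[195:300,180:290],(400,200*2),interpolation=cv2.INTER_CUBIC)[:200]
d=cv2.resize(s[175:275,340:470],(400,300),interpolation=cv2.INTER_CUBIC)[:200]
cv2.imwrite("pics/crop1.png",np.vstack([np.hstack([a,b]),np.hstack([c,d])]))
E
```

```text
(no output)
```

View pics/crop1.png

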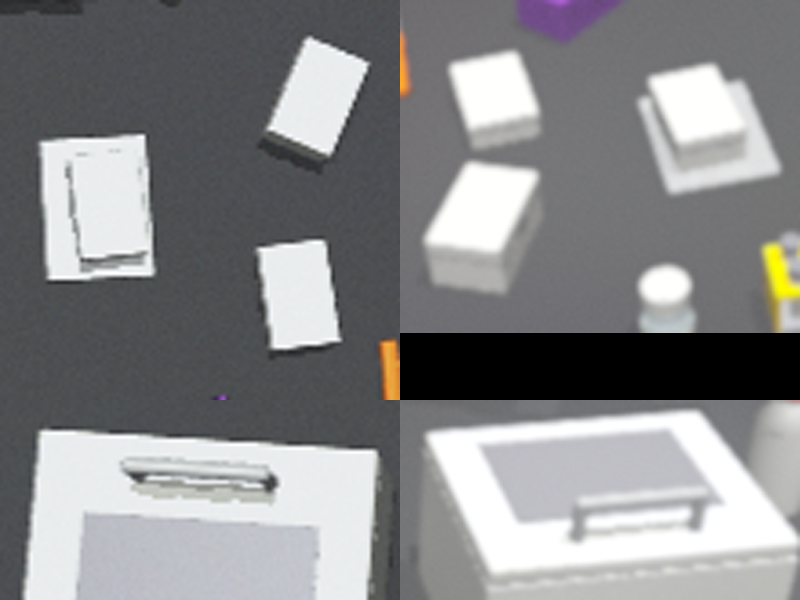

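Confirmed: the box at scene (221,288) shows a deep side face, so it is the tall one. The box at (223,249) has a shallow side, so it is the flat one. The base sits off-centre on its plate, and the bar handle is clear. Next I'll check the grey levels for segmentation.

```bash
python3 - <<'E'
import cv2,numpy as np
np.set_printoptions(linewidth=250)
t=cv2.imread("pics/top0.png",0);s=cv2.imread("pics/scene0.png",0)
print(t[236:280:1,329:366])
print(s[236:280:2,262:312])
print(s[270:306:3,200:240])
E
```

```text
[[ 77  77  80 ...  80  81  76]
 [ 78  79  78 ...  78  78  76]
 [ 78  85 109 ...  80  78  78]
 ...
 [ 79  78  78 ...  78  79  78]
 [ 77  77  79 ...  79  77  77]
 [ 77  78  79 ...  77  77  78]]
[[114 116 114 ... 113 113 113]
 [114 114 114 ... 112 114 115]
 [115 114 115 ... 115 114 114]
 ...
 [116 117 117 ... 115 116 115]
 [117 116 118 ... 116 115 116]
 [116 117 117 ... 115 115 116]]
[[116 115 117 115 117 115 115 117 117 116 115 116 126 163 208 238 248 248 244 240 235 232 230 228 224 217 211 203 194 186 181 179 173 165 158 144 126 118 119 118]
 [115 116 117 116 115 117 116 116 117 115 119 145 193 231 250 254 254 254 254 254 254 255 254 255 255 254 255 254 255 255 255 255 254 254 245 221 176 132 119 117]
 [116 115 116 116 117 116 115 115 116 137 182 225 248 254 254 255 254 254 254 255 254 254 255 255 254 254 254 254 255 254 255 254 253 239 209 166 135 123 118 118]
 [114 115 115 115 115 117 115 125 165 212 242 254 254 255 254 255 254 254 254 254 254 254 254 254 254 254 255 254 254 255 254 248 227 189 153 139 133 127 120 117]
 [113 114 115 115 114 118 144 192 231 250 254 254 254 254 254 25
[... 540 characters left out ...]
57 144 138 140 141 140 131 122 117 117 115 115]
 [114 120 144 169 184 189 190 192 192 194 200 208 217 220 223 224 226 230 235 239 244 247 248 246 236 210 172 149 144 145 144 141 134 126 118 115 117 117 117 115]
 [113 116 126 146 159 164 165 167 169 169 167 165 168 170 171 173 173 174 174 175 176 176 177 176 172 160 147 143 144 146 143 133 121 117 115 116 115 117 114 116]
 [112 110 113 129 155 171 176 177 176 176 175 176 176 176 176 176 175 173 172 172 172 173 172 170 166 158 147 142 142 139 128 119 116 114 114 115 115 117 114 113]
 [108 106 106 114 141 163 173 174 174 175 175 175 174 176 175 175 176 176 176 176 176 177 176 176 177 170 160 147 137 125 117 115 115 114 113 113 116 115 114 115]]
```

```bash
python3 - <<'E'
import cv2,numpy as np,sys
np.set_printoptions(linewidth=250,threshold=sys.maxsize)
t=cv2.imread("pics/top0.png",0)
print(t[236:278,331:364])
E
```

```text
[[ 80  75  81  80  82  77  79  78  79  77  79  81  77  78  75  80  76  79  80  80  79  74  78  80  79  79  77  78  76  79  76  76  80]
 [ 78  78  74  80  78  80  78  80  78  77  77  79  77  61  69  87  84  84  95 112 122 138 172 193 194 190 210 234 217  68  80  76  78]
 [109 118 124 138 169 188 188 211 233 235 235 234 235 236 235 235 236 235 235 235 236 235 235 235 235 235 236 236 220  77  80  77  80]
 [205 235 235 235 236 236 235 235 235 236 235 236 236 235 236 237 235 236 236 236 236 236 235 236 236 236 236 236 220  85  79  81  79]
 [187 235 236 236 236 236 236 235 236 235 236 236 236 235 235 235 236 236 236 236 236 235 235 235 235 235 236 235 222  91  78  78  77]
 [182 236 235 236 236 236 236 236 236 235 236 235 235 235 236 235 235 235 229 207 218 202 226 233 236 235 230 237 222 102  80  79  78]
 [188 236 236 235 235 235 236 236 236 229 195 197 199 223 230 234 235 235 236 235 236 236 236 235 235 235 232 236 222 109  77  78  77]
 [165 236 236 236 235 237 234 233 235 235 236 235 237 236 235 235 236 235 235 236 236 236 235 236 236 235 233 223 213 137  76  76  79]
 [157 235 236 235 23
[... 3870 characters left out ...]
158 190 235 223 110  78]
 [ 81 117 203 235 236 236 235 235 234 235 226 157 155 158 156 155 159 159 157 157 159 189 234 235 235 235 235 236 235 235 226 139  81]
 [ 81 106 188 236 236 236 236 235 236 235 225 158 157 158 192 235 235 235 236 235 236 236 235 236 235 235 236 235 236 236 228 165  77]
 [ 78  99 184 236 235 236 236 236 235 235 236 237 235 235 236 235 236 235 236 236 236 236 236 236 235 236 235 235 233 228 213 125  77]
 [ 76 106 191 236 235 236 235 235 236 233 231 225 221 208 153 141 129 119  94  82  74  75  71  62  78  79  73  71  86  81  83  79  77]
 [ 78  75  59  66  56  57  56  57  59  62  61  68  82  83  79  80  78  80  80  78  78  81  76  78  77  80  77  76  77  79  79  76  78]]
```

```bash
cat > vis.py <<'E'
import cv2,numpy as np
from scipy.optimize import least_squares
CAL={'scene':dict(f=449.5847161217912,c=(321.1141169299624,233.84354899412244),o=np.array([1431.548490871627,-311.1326395398844,791.4967971374455]),R=np.array([[0.26489747712500405,-0.5774253610912586,0.7722753906356445],[0.9641901221706944,0.14788630318156912,-0.22015233280560548],[0.012912587706152138,0.8029381007897922,0.5959225380691792]])),
'top':dict(f=448.6570566247536,c=(315.2301496586535,241.5097900466051),o=np.array([381.0076193597348,-60.49328042267996,1376.8411885243274]),R=np.array([[-0.02342853843604103,0.9919270870645533,-0.12462647204499087],[-0.99965332829359,-0.02474214010875829,-0.009002762597467283],[-0.012013609711436845,0.1243723460037179,0.9921628861891743]]))}
def proj(v,P):
    k=CAL[v];q=(np.atleast_2d(P)-k['o'])@k['R']
    return np.c_[k['f']*q[:,0]/-q[:,2]+k['c'][0],k['f']*-q[:,1]/-q[:,2]+k['c'][1]]
def ray(v,px):
    k=CAL[v];d=np.array([(px[0]-k['c'][0])/k['f'],-(px[1]-k['c'][1])/k['f'],-1]);return k['o'],k['R']@d
def at_z(v,px,z):
    o,d=ray(v,px);return o+d*(z-o[2])/d[2]
def tri(a,b):
    return least_squares(lambda P:np.r_[proj('top',P)[0]-a,proj('scene',P)[0]-b],at_z('top',a,50)).x
def contour(g,seed,thr,win=30):
    x,y=seed;m=np.zeros_like(g);m[y-win:y+win,x-win:x+win]=(g[y-win:y+win,x-win:x+win]>thr)
    n,l=cv2.connectedComponents(m);m=(l==l[y,x]).astype(np.uint8)
    big=cv2.resize(g,None,fx=4,fy=4,interpolation=cv2.INTER_LINEAR)
    mb=((big>thr)&(cv2.resize(cv2.dilate(m,np.ones((3,3))),None,fx=4,fy=4,interpolation=cv2.INTER_NEAREST)>0)).astype(np.uint8)
    c=max(cv2.findContours(mb,cv2.RETR_EXTERNAL,cv2.CHAIN_APPROX_NONE)[0],key=cv2.contourArea)[:,0]
    return (c[::3]+.5)/4-.5
def quad(p,L=86,W=56):
    x,y,a,z=p;c,s=np.cos(a),np.sin(a)
    return np.array([[x+c*u-s*w,y+s*u+c*w,z] for u,w in((L/2,W/2),(L/2,-W/2),(-L/2,-W/2),(-L/2,W/2))])
def fit(obs,p0,zfix=None):
    def r(p):
        p=p if zfix is None else np.r_[p,zfix]
        out=[]
        for v,pts in obs.items():
            q=proj(v,quad(p)).astype(np.float32)
            out+=[cv2.pointPolygonTest(q,(float(a),float(b)),True)/np.sqrt(len(pts)) for a,b in pts]
        return out
    p0=p0 if zfix is None else p0[:3]
    s=least_squares(r,p0,loss='soft_l1',f_scale=.2,diff_step=1e-4,x_scale=[10,10,.1,10][:len(p0)])
    return s.x,np.sqrt(2*s.cost/len(obs))
E
python3 - <<'E'
from vis import *
np.set_printoptions(precision=3,suppress=True)
t=cv2.imread("pics/top0.png",0);s=cv2.imread("pics/scene0.png",0)
base=np.array([(339.2,246),(339.73,252),(340.25,256),(340.85,262),(341.25,264),(341.7,269),(345,270.5),(349,270.1),(355,269.5),(357,269.1),(359,268.6),(357.9,247),(358.9,254),(359.9,261),(342,242),(351,241)])
ov={'top':cv2.imread("pics/top0.png"),'scene':cv2.imread("pics/scene0.png")}
for n,ts,ss,h,pt,a0 in(('tall',(407,227),(221,281),44,None,-.4),('flat',(402,281),(223,246),26,None,.1),('base',(348,257),(285,249),40,base,.1)):
    ob={'top':contour(t,ts,195) if pt is None else pt,'scene':contour(s,ss,208,25)}
    c=at_z('top',ts,h)
    both,e=fit(ob,np.r_[c[:2],a0,h])
    print(n,'both',both,e,'top',fit({'top':ob['top']},both,h),'scene',fit({'scene':ob['scene']},both,h)[0])
    for v in ov: cv2.polylines(ov[v],[np.int32(proj(v,quad(both))*16+8)],True,(0,0,255),1,cv2.LINE_AA,4)
A=tri((213.6,211.8),(396.9,209.3));B=tri((255.6,215.5),(443.3,205));C=tri((213.6,211.8),(443.3,205));D=tri((255.6,215.5),(396.9,209.3))
print('bar',A,B,'|',C,D)
print('corners',at_z('top',(190.5,202.9),159),at_z('top',(284.5,208.6),159))
cv2.imwrite('pics/ov.png',np.hstack([cv2.resize(ov['top'][200:310,320:430],(400,400)),cv2.resize(ov['scene'][220:320,195:315],(400,400))]))
E
```

```text
tall both [ 588.804 -325.912   -0.438   43.205] 0.4222910006935969 top (array([ 588.736, -325.289,   -0.436]), np.float64(0.5492120184802823)) scene [ 589.693 -326.349   -0.44 ]
flat both [ 426.587 -305.095    0.099   24.598] 0.4324890047590023 top (array([ 426.675, -304.628,    0.098]), np.float64(0.5705021257925739)) scene [ 428.199 -305.322    0.099]
base both [ 507.988 -146.507   -0.025   15.542] 2.8416712152662162 top (array([ 504.319, -150.133,    0.09 ]), np.float64(0.11201349310028051)) scene [ 539.561 -147.47    -0.043]
bar [596.302 169.928 185.374] [627.946 167.557 202.873] | [618.84  226.001 195.259] [605.151 111.513 192.992]
corners [650.57  294.088 159.   ] [627.734  33.314 159.   ]
```

View pics/ov.png

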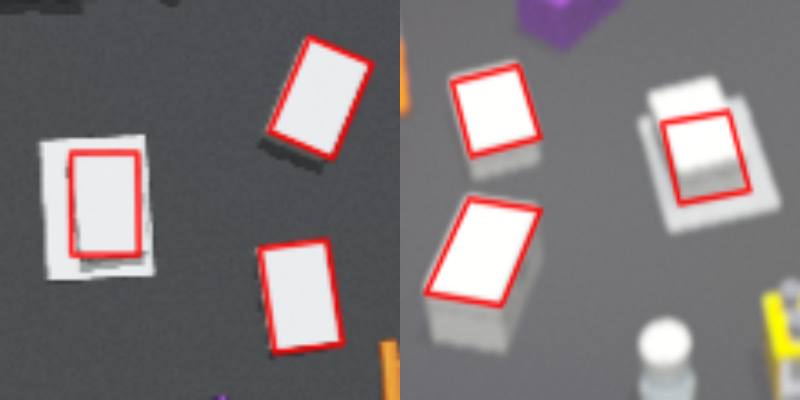

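The red overlay matches the tall and flat tops in both views. Their measured top heights are 43.2 and 24.6 mm, against 44 and 26 expected. The base contour leaked onto the plate in the scene view, so I'll refit it with a higher threshold. The bar triangulates to z of about 194 as it should, and the hatch width to 262 mm.

```bash
python3 - <<'E'
from vis import *
np.set_printoptions(precision=3,suppress=True)
s=cv2.imread("pics/scene0.png",0)
base=np.array([(339.2,246),(339.73,252),(340.25,256),(340.85,262),(341.25,264),(341.7,269),(345,270.5),(349,270.1),(355,269.5),(357,269.1),(359,268.6),(357.9,247),(358.9,254),(359.9,261),(342,242),(351,241)])
for th in(238,246):
    ob={'top':base,'scene':contour(s,(285,249),th,25)}
    print(th,fit(ob,np.array([504.3,-150.1,.09,40])),fit({'scene':ob['scene']},np.array([504.3,-150.1,.09,40]),40))
E
python3 - <<'E'
from cell import kin,sensors
import numpy as np
def down(yaw): # fingers close along y
    c,s=np.cos(yaw),np.sin(yaw); return np.array([[c,s,0],[s,-c,0],[0,0,-1]])
for n,p,a in(('tall',(589,-326,30),-.437),('flat',(427,-305,15),.099),('base',(504.5,-150,70),.09)):
    for k in(0,np.pi): print(n,k,np.round(kin.inverse_kinematics(np.array(p,float),down(a+k)),2))
ya=-.09;ex=np.array([np.cos(ya),np.sin(ya),0]);ey=np.array([-np.sin(ya),np.cos(ya),0]);ez=np.array([0,0,1.])
H=np.array([610.5,167.5,194])-190*ex-53*ez
# grip bar: fingers close perpendicular to bar, approach direction tilted
for phi in(0,.3,.7,.85):
    X=np.cos(phi)*ex+np.sin(phi)*ez; Z=-np.sin(phi)*ex+np.cos(phi)*ez
    P=H+190*X+53*Z
    for til in(0,.3,-.3,phi,-phi/2,phi/2):
        d=-(np.cos(til)*ez-np.sin(til)*ex)  # approach dir ; til>0: tool leans toward robot
        c=np.cos(til)*ex+np.sin(til)*ez
        for sg in(1,-1):
            R=np.c_[np.cross(c*sg,d),c*sg,d]
            q=kin.inverse_kinematics(P+19*d,R)
            print(phi,round(til,2),sg,None if q is None else np.round(q,2))
E
```

```text
238 (array([ 504.279, -149.797,    0.095,   39.812]), np.float64(0.5380579500316146)) (array([ 504.463, -149.457,    0.099]), np.float64(0.743753753441399))
246 (array([ 504.184, -149.921,    0.101,   39.714]), np.float64(0.8181859338555387)) (array([ 504.06 , -149.558,    0.099]), np.float64(1.14801057349354))
tall 0 [-0.68  0.83  1.2  -0.    1.11  1.33]
tall 3.141592653589793 [-0.68  0.83  1.2  -0.    1.11 -1.81]
flat 0 [-0.84  0.59  1.72 -0.    0.83  0.63]
flat 3.141592653589793 [-0.84  0.59  1.72 -0.    0.83 -2.51]
base 0 [-0.51  0.5   1.68 -0.    0.96  0.97]
base 3.141592653589793 [-0.51  0.5   1.68 -0.    0.96 -2.17]
0 0 1 [ 0.08  0.6   1.22 -0.    1.33  0.17]
0 0 -1 None
0 0.3 1 [ 0.1   0.46  1.46 -0.07  0.92  0.23]
0 0.3 -1 None
0 -0.3 1 [0.07 0.76 0.97 0.05 1.71 0.16]
0 -0.3 -1 None
0 0 1 [ 0.08  0.6   1.22 -0.    1.33  0.17]
0 0 -1 None
0 0.0 1 [ 0.08  0.6   1.22 -0.    1.33  0.17]
0 0.0 -1 None
0 0.0 1 [ 0.08  0.6   1.22 -0.    1.33  0.17]
0 0.0 -1 None
0.3 0 1 [ 0.09  0.51  1.22 -0.    1.41  0.18]
0.3 0 -1 None
0.3 0.3 1 [ 0.11  0.37  1.45 -0.07  1.03  0.23]
0.3 0.3 -1 No
[... 452 characters left out ...]
.18  0.09  1.78 -0.31  0.61  0.46]
0.7 0.7 -1 [ 0.18  0.09  1.78 -0.31  0.61 -2.68]
0.7 -0.35 1 [0.08 0.55 1.05 0.06 1.89 0.18]
0.7 -0.35 -1 None
0.7 0.35 1 [ 0.14  0.2   1.54 -0.09  1.06  0.26]
0.7 0.35 -1 [ 0.14  0.2   1.54 -0.09  1.06 -2.88]
0.85 0 1 [ 0.12  0.3   1.34 -0.    1.5   0.21]
0.85 0 -1 None
0.85 0.3 1 [ 0.15  0.16  1.54 -0.08  1.15  0.26]
0.85 0.3 -1 None
0.85 -0.3 1 [0.09 0.46 1.14 0.06 1.84 0.19]
0.85 -0.3 -1 None
0.85 0.85 1 [ 0.22  0.    1.9  -0.53  0.47  0.69]
0.85 0.85 -1 [ 0.22  0.    1.9  -0.53  0.47 -2.45]
0.85 -0.42 1 [0.08 0.52 1.07 0.08 1.97 0.19]
0.85 -0.42 -1 None
0.85 0.42 1 [ 0.16  0.11  1.62 -0.12  1.    0.3 ]
0.85 0.42 -1 [ 0.16  0.11  1.62 -0.12  1.   -2.84]
```

```bash
cat > ops.py <<'E'
import numpy as np
from cell import robot,gripper_to,kin,cams,sensors
np.set_printoptions(precision=2,suppress=True)
def down(a):
    c,s=np.cos(a),np.sin(a); return np.array([[c,s,0],[s,-c,0],[0,0,-1.]])
def pick(x,y,a,z,hi):
    robot.reach(np.array([x,y,hi]),down(a)); gripper_to(85)
    robot.servo_line(np.array([x,y,z]),speed=120)
    gripper_to(50,40); print('grip',sensors.current_grip_width(),sensors.current_gripper_force(),sensors.current_position())
def place(x,y,a,z,hi):
    robot.reach(np.array([x,y,hi]),down(a))
    robot.servo_line(np.array([x,y,z+12]),speed=120); f0=sensors.current_force()
    robot.servo_line(np.array([x,y,z]),speed=30); robot.hold(.2)
    print('place F',sensors.current_force()-f0,sensors.current_position(),sensors.current_grip_width())
    gripper_to(72); robot.hold(.2)
def snap(tag):
    import cv2
    for v in('top','scene'): cv2.imwrite(f'pics/{tag}_{v}.png',cv2.cvtColor(cams.grab_frame(v)['pixels'],cv2.COLOR_RGB2BGR))
E
python3 - <<'E'
from ops import *
p=sensors.current_position();robot.servo_line(np.array([p[0],p[1],290]),speed=200)
pick(589,-325.7,-.437,10,150)
p=sensors.current_position();robot.servo_line(np.array([p[0],p[1],130]),speed=150)
print('lift',sensors.current_grip_width(),sensors.current_force(),sensors.current_t())
snap('lift')
E
```

```text
grip 55.789150626362954 43.42299163341522 [ 589.25 -325.94   10.62]
lift 55.34475050809697 [ 0.17  0.1  -1.19] 6.6583
```

```bash
python3 - <<'E'
from ops import *
place(504.3,-149.8,.097,50.3,130)
robot.servo_line(np.array([504.3,-149.8,150]),speed=200)
robot.reach(np.array([427,-304.9,120]),down(.099))
snap('tall');print(sensors.current_t())
import cv2
cv2.imwrite('pics/c2.png',np.hstack([cv2.resize(cv2.imread('pics/tall_top.png')[200:310,310:420],(400,400),interpolation=cv2.INTER_CUBIC),cv2.resize(cv2.imread('pics/tall_scene.png')[190:310,210:330],(400,400),interpolation=cv2.INTER_CUBIC)]))
from vis import contour,fit
s=cv2.imread('pics/tall_scene.png',0);t=cv2.imread('pics/tall_top.png',0)
print(s[225:260,270:300].max(1))
try: print(fit({'scene':contour(s,(285,237),238,30)},np.array([504.3,-149.8,.097,84]),84))
except Exception as e: print(e)
E
```

```text
place F [-1.94  1.24  7.19] [ 504.31 -149.8    50.58] 55.564835159025826
11.0167
[123 176 225 246 251 251 251 251 251 251 251 251 251 251 251 251 251 251
 251 252 251 251 251 242 219 187 189 197 204 207 209 210 212 211 206]
(array([ 505.08, -150.1 ,    0.1 ]), np.float64(1.0926829930039583))
```

View pics/c2.png

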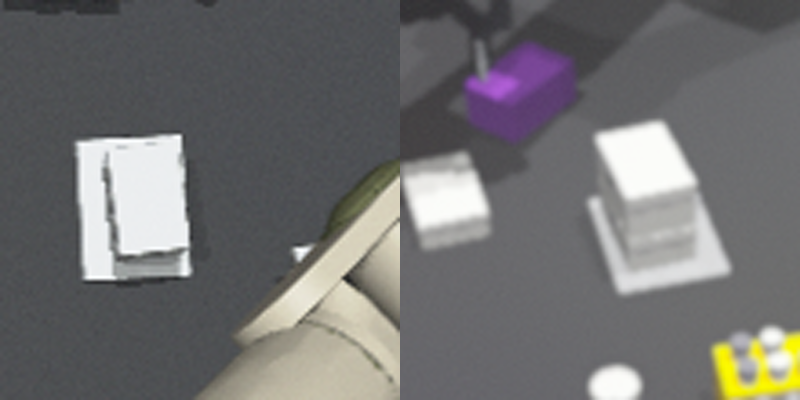

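The tall box stands square on the base. The scene fit puts it at (505.1, -150.1, 0.10), within 1 mm of target. The flat box is next.

```bash
python3 - <<'E'
from ops import *
pick(427,-304.9,.099,2,120)
p=sensors.current_position();z0=p[2];robot.servo_line(np.array([p[0],p[1],170]),speed=150)
print('lift',sensors.current_grip_width(),sensors.current_force())
place(504.7,-149.9,.098,84+2.3,170)
robot.servo_line(np.array([504.7,-149.9,290]),speed=200)
H=np.array([560,60,300.]);robot.reach(H,down(-.09+np.pi) if 0 else np.array([[.0,1,0],[1,0,0],[0,0,-1.]]) if 0 else down(np.pi/2-.09))
snap('flat');print(sensors.current_t(),sensors.current_joint_pos())
import cv2
cv2.imwrite('pics/c3.png',np.hstack([cv2.resize(cv2.imread('pics/flat_top.png')[170:310,280:420],(400,400),interpolation=cv2.INTER_CUBIC),cv2.resize(cv2.imread('pics/flat_scene.png')[170:310,210:350],(400,400),interpolation=cv2.INTER_CUBIC)]))
E
```

```text
grip 55.45238807599944 43.08680176734924 [ 427.26 -305.19    2.63]
lift 55.05982771360497 [-0.12  0.78 -0.67]
place F [-1.7   1.03  5.1 ] [ 504.78 -149.91   86.63] 55.07706594014521
19.2667 [-0.1   0.36  1.25 -0.    1.53 -0.01]
```

View pics/c3.png

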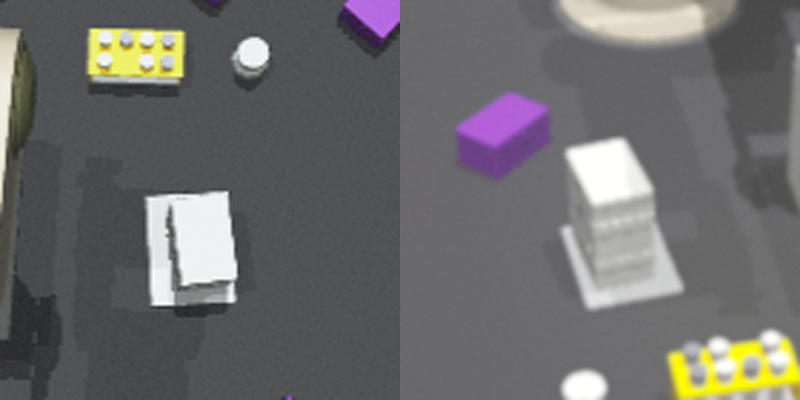

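The stack of three stands square and is let go. Now I'll grip the handle.

```bash
python3 - <<'E'
from ops import *
R=down(np.pi/2-.09)
gripper_to(80)
robot.reach(np.array([610.5,167.5,270]),R)
f0=sensors.current_force();print(f0)
robot.servo_line(np.array([610.5,167.5,177]),speed=100);print('down',sensors.current_force(),sensors.current_position())
gripper_to(0,25);robot.hold(.2)
print(sensors.current_grip_width(),sensors.current_gripper_force(),sensors.current_position(),sensors.current_force(),sensors.current_torque(),sensors.current_t())
E
```

```text
[ 0.04  0.21 -0.14]
down [-0.28 -0.65 -0.2 ] [610.83 167.48 177.81]
11.249992725145699 25.738035142421722 [611.33 167.44 177.32] [ 5.15 -0.24 -0.38] [ 0.05 -0.84  0.03] 21.9833
```

Gripped on the bar (11.2 mm, 25 N). I'll lift it in small arc steps, easing off the radial force at each one.

```bash
cat > hatch.py <<'E'
from ops import *
import json,os
ya=-.09;ex=np.array([np.cos(ya),np.sin(ya),0]);ez=np.array([0,0,1.])
H0=np.array([611.4,167.45,194])-190*ex-53*ez
def state(): return json.load(open('h.json')) if os.path.exists('h.json') else 0.
def bar(phi): return H0+190*(np.cos(phi)*ex+np.sin(phi)*ez)+53*(-np.sin(phi)*ex+np.cos(phi)*ez)
def go(phis):
    off=state() if state() else 0.
    for phi in phis:
        til=.6*phi
        c=np.cos(til)*ex+np.sin(til)*ez; d=np.sin(til)*ex-np.cos(til)*ez
        r=(bar(phi)-H0)/np.linalg.norm(bar(phi)-H0)
        robot.servo_line(bar(phi)+16.7*d+off*r,np.c_[np.cross(c,d),c,d],speed=30)
        F=sensors.current_force();fr=F@r
        off+=float(np.clip(.05*fr,-1,1))
        b=sensors.current_position()-16.7*sensors.current_eef_rot()[:,2]-H0
        print(f'{phi:.2f} est {np.arctan2(b@ez,b@ex)-np.arctan2(53,190):.3f} F',F,'fr %.1f off %.2f w %.1f t %.1f'%(fr,off,sensors.current_grip_width(),sensors.current_t()))
        if np.linalg.norm(F)>50: print('STOP');break
        json.dump(off,open('h.json','w'))
E
python3 -c "
from hatch import *
go([.02,.05,.1,.15,.2])"
```

```text
0.02 est 0.020 F [ 2.76  0.42 -1.58] fr 2.1 off 0.11 w 10.9 t 22.3
0.05 est 0.051 F [ 0.03 -0.92 -2.54] fr -0.7 off 0.07 w 10.7 t 22.6
0.10 est 0.101 F [ 0.53 -0.2  -2.63] fr -0.4 off 0.05 w 11.0 t 23.1
0.15 est 0.151 F [-0.23  0.67 -2.23] fr -1.2 off -0.01 w 11.0 t 23.6
0.20 est 0.201 F [ 1.92 -2.18 -1.83] fr 1.0 off 0.04 w 10.9 t 24.0
```

The forces are small and match the expected 2 N. Continuing past the balance point and back.

```bash
python3 - <<'E'
from hatch import *
go(np.arange(.26,.841,.058)); go([.84]); robot.hold(.4)
go([.80,.75,.70,.65,.60,.56]); robot.hold(.5)
print(sensors.current_force(),sensors.current_gripper_force(),sensors.current_t())
snap('end')
import cv2
cv2.imwrite('pics/c4.png',np.hstack([cv2.resize(cv2.imread('pics/end_top.png')[120:380,120:380],(400,400)),cv2.resize(cv2.imread('pics/end_scene.png')[100:320,260:480],(400,400))]))
E
```

```text
0.26 est 0.261 F [ 1.1  -1.1  -1.32] fr 0.4 off 0.06 w 11.0 t 24.6
0.32 est 0.319 F [ 1.97 -1.94 -0.05] fr 1.7 off 0.15 w 10.8 t 25.1
0.38 est 0.377 F [ 3.48 -2.6  -0.39] fr 2.7 off 0.28 w 10.6 t 25.6
0.43 est 0.434 F [ 2.75 -2.9  -0.24] fr 2.1 off 0.39 w 11.0 t 26.1
0.49 est 0.492 F [ 2.59 -4.17 -0.26] fr 2.0 off 0.49 w 11.2 t 26.7
0.55 est 0.551 F [ 1.67 -4.61  0.7 ] fr 1.9 off 0.59 w 10.6 t 27.2
0.61 est 0.610 F [ 1.58 -5.83  0.17] fr 1.5 off 0.66 w 10.7 t 27.7
0.67 est 0.668 F [ 1.67 -4.75  1.19] fr 2.2 off 0.77 w 10.7 t 28.2
0.72 est 0.726 F [ 0.36 -5.65  0.6 ] fr 1.0 off 0.82 w 11.0 t 28.8
0.78 est 0.784 F [ 2.31 -6.43  1.08] fr 2.4 off 0.94 w 10.9 t 29.3
0.84 est 0.843 F [-0.18 -6.42  1.13] fr 1.2 off 0.99 w 11.0 t 29.8
0.84 est 0.842 F [ 1.07 -6.27  1.35] fr 1.9 off 1.09 w 10.8 t 30.1
0.80 est 0.801 F [ 0.66 -5.32  0.28] fr 0.8 off 1.13 w 10.7 t 30.9
0.75 est 0.752 F [-0.52 -4.63  0.67] fr 0.5 off 1.16 w 11.2 t 31.4
0.70 est 0.702 F [-0.65 -5.2   0.42] fr 0.2 off 1.17 w 10.8 t 31.8
0.65 est 0.652 F [-0.78 -5.2   0.99] fr 0.6 off 1.20 w 10.7 t 32.3
0.60 est 0.601 F [-2.52 -5.47 -0.57] fr -1.7 off 1.11 w 10.5 t 32.8
0.56 est 0.561 F [-1.38 -4.61 -0.85] fr -1.3 off 1.05 w 11.0 t 33.2
[-2.77 -4.46 -2.04] 24.581109881401062 33.6917
```

View pics/c4.png

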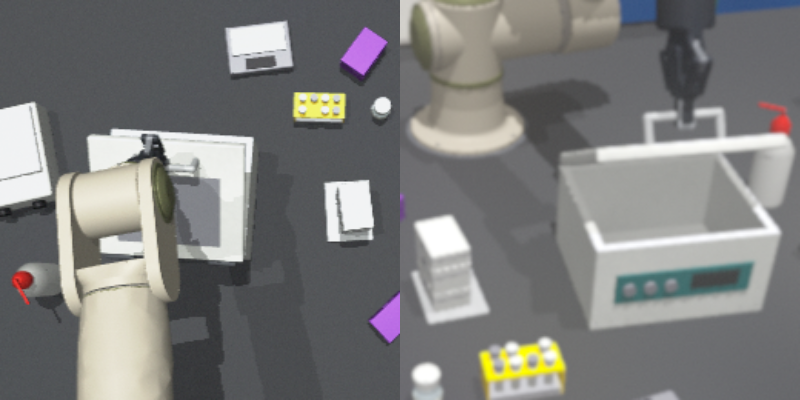

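The picture shows the hatch held open by the bar and the stack intact at crop position (445,260). The angle estimate is 0.56 rad, so I'm handing in.

```bash
python3 -c "
from cell import robot
robot.hold(.3);print(robot.sign_off())"
```

```text
the job is handed in; nothing more can be done
None
```

The job is handed in at about 34 s: the tall and flat boxes are stacked square on the bottom box and let go, and the hatch went to about 0.84 rad and is now held at about 0.56 rad by its bar; the system returned no verdict.

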